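Bring the mug under the dispenser and pump it once through

TASK

Turn the wooden turntable by its rim, with the mug riding on it, until the dark line engraved on the turntable faces the steel pointer on the stand; the mug is then under the spout. Only then press the dispenser's pump head all the way down to its stop for a moment, and let it spring fully back up. Leave the mug standing on its cork pad, the line still at the pointer, and everything else where it stands.

Things in the scene. Friction and masses are not known exactly. Their poses are not given: they have to be found in the camera images.
- wheel_axis (a point): Centre of the upper face of the turntable, a level pale-wood wheel 200 mm across, 12 mm thick, upper face 24 mm above the counter, turning about this vertical axis (over half a turn either way); friction (1 to 1.5 N at the rim) holds it where left. Axes turn with it: -x to the engraved line, +y to the mug's cork pad. The line starts 30 to 100 degrees counter-clockwise (from above) of the pointer.
- wheel_mark (a point): Outer end of the dark engraved radial line (60 mm long, 5 mm wide) on the turntable: on the upper edge of the rim, 100 mm from the axis, midway between two finger pegs 50 degrees apart.
- drive_peg (a point): Top centre (54 mm above the counter) of one of six upright round wooden finger pegs on the turntable, for pushing it round: 20 mm across, 30 mm tall, 89 mm from the axis. This one stands 25 degrees counter-clockwise (from above) of the engraved line; the others 70, 115 and 160 degrees counter-clockwise, 25 and 155 degrees clockwise of it.
- pointer_tip (a point): Tip of the fixed steel wedge on the robot's side of the dark-wood stand, 106 mm from the turntable's axis, 24 mm above the counter. Its +x points at that axis, +y left to the pump bottle, z up; the stand is fixed to the counter, turned up to 15 degrees. The line faces it when wheel_mark lies right in front of it, without offset along its y.
- pump_top (a point): Centre of the flat top of the pump head, a steel disc 46 mm across, 16 mm thick, 200 mm above the counter when up. It sits on a white ceramic bottle (74 mm across, steel collar up to 153 mm above the counter) fixed 150 mm to the left of the turntable's axis. Its spout reaches 92 mm towards the turntable, its mouth over 35 mm above the mug's rim, and moves with the head.
- pump_head (a joint): How far the pump head is pressed down, in m: 0 up, 0.025 at the stop. A spring pushes it back up: about 3 N at the top, about 8 N at the stop.
- mug_centre (a point): Centre of the body of the plain light-coloured mug (78 mm in diameter, 97 mm tall), half-way up. The mug stands loose on a round cork pad 74 mm in diameter on the turntable, 50 mm from the turntable's axis along wheel_axis +y, its handle towards the axis; its rim is 123 mm above the counter.
- salt_shaker: Bystander: salt shaker, 44 mm in diameter, 90 mm tall, behind the pump bottle. Origin at its underside.
- glass: Bystander: clear drinking glass, 81 mm in diameter, 91 mm tall, to the left of the pump bottle. Origin at its underside.
- pepper_mill: Bystander: brown pepper mill, 58 mm in diameter, 160 mm tall, at the left. Origin at its underside.
- pear: Bystander: pear lying at the right, 126 x 70 x 69 mm. Origin at its underside.
- dark_mug: Bystander: dark mug, 92 x 127 x 95 mm, standing at the right. Origin at its underside.
- fork: Bystander: fork lying at the front left, 193 x 26 x 15 mm. Origin at its underside.
- mug: The same mug; origin at its underside, 16 mm from the axis of its body towards the handle.
Mind the look-alikes: they are no part of the job. What is shaped like the mug but orange is not meant.

How it is judged (in metres and radians):
On the way, in this order (a step that is already met when the one before it is completed fails the run):
1. the engraved line faces the pointer (y of wheel_mark in the frame of pointer_tip between -0.007 and 0.007 m and x of wheel_mark in the frame of pointer_tip below 0.05 m), for 0.3 s.
2. the pump head is pressed down to its stop with the line at the pointer (all of step 1 and value of joint pump_head above 0.0225 m), for 0.15 s.
At the end, for the whole second after the job is handed in: The engraved line is within 7 mm of the pointer (measured sideways at the rim), the pump head has been at its stop (over 22.5 of 25 mm) and is back up (under 3 mm), the mug stands upright and still on its pad (within 20 mm of where it stood on the turntable), and the robot touches nothing (all of step 1 and value of joint pump_head below 0.003 m and angle between mug_centre's own z axis and vertical below 0.1 rad and x of mug_centre in the frame of wheel_axis between -0.02 and 0.02 m and y of mug_centre in the frame of wheel_axis between 0.03 and 0.07 m and linear speed of mug below 0.02 m/s).
It fails at once if the pump is worked before the line faces the pointer (over 8 mm down with the line more than 12 mm off) (value of joint pump_head above 0.008 m and not (y of wheel_mark in the frame of pointer_tip between -0.012 and 0.012 m and x of wheel_mark in the frame of pointer_tip below 0.05 m)).
It fails at once if the mug is tipped (over 0.35 rad) (angle between mug_centre's own z axis and vertical above 0.35 rad).
It fails at once if a bystander is moved by more than 30 mm (distance of any of salt_shaker, glass, pepper_mill, pear, dark_mug, fork from where it was at the start of the episode above 0.03 m).
It also fails if it takes over 48 s, if anything falls off the work surface, if the arm or the gripper's body presses on something with over 40 N, if the wrist force passes 120 N, or if a joint passes its speed limit or range.

ROBOT

A 6-joint arm with a two-finger parallel gripper is mounted at the origin on a cart in front of the work surface, level with it; the furniture and walls round the work are solid. World frame = base frame: x ahead of the robot, y to its left, z up, the work surface at z = 0. Lengths are in m, angles in degrees, forces in N, time in s.
With the tool pointing down it reaches from about 0.4 to 0.825 m from the base axis. Payload 7 kg.
Tool frame: the origin (TCP) lies at the very end of the fingers, on their centre line; the grasp point (between the pads) lies 19 mm behind it (ctrl.grip_depth is the z of the grasp point in the tool frame, in m); z points along the fingers, y is the direction in which the jaws open and shut (so a half turn about z gives the same grasp; the last joint's range is limited). The gripper opens to 88 mm and grips with 3 to 60 N. Pads are 19 mm wide; open, the fingers measure 130 mm over their backs; the gripper's body (78 mm by 193 mm) begins 47 mm behind the grasp point.
Start: joints at [91.221, 20.546, 0.682, 0, -70.136, -16.507], TCP at [0.178, 0.651, 0.227] pointing down, gripper open.
Joint ranges: [-176.03, 176.03], [-82.01, 121.73], [-58.28, 71.71], [-173.87, 95.51], [-174.79, -0.11], [-173.66, 173.66]. Speed limits (degrees/s): [136.94, 136.94, 172.46, 180, 180, 180].

INTERFACE

Orientations are given as [roll, pitch, yaw] about the fixed x, y, z axes, in that order (R = Rz(yaw) Ry(pitch) Rx(roll)).
In Python, from plant import telemetry, snapshot, job, models, ctrl gives the robot as it stands.
- The arm moves only by the tool jog_arm, never from a script. Its argument "targets" is text: rows parted by semicolons, each of 7 numbers parted by spaces: the shift along the tool's x, y, z in m, then the turn, a rotation vector about the tool's x, y, z in degrees, then the gripper command: -1 is shut, 1 is fully open, values between are in proportion. A call has exactly 8 rows; each row is the pose to reach, as a shift and turn from the pose measured when the call began, along the tool's axes at that moment; what a row does not reach only later rows make up. A row lasts 1/8 s, in which the tool goes at most 62.5 mm and 10.7 degrees, less where a joint would pass 70% of its speed; a pose out of reach is approached as far as the arm can. A call with a gripper value outside its range is refused whole. The fingers move at their own pace and stop on an object; the grip force is fixed at half the most. Time passes only in rows, so rows that repeat a pose let the fingers close, or fill a call up. It gives the time, the measured TCP pose, the force and the opening at its end, in the units of the state.
- telemetry.get_obs(): the state, without advancing time (a new reading comes with each control period).
- snapshot(name): name is "scene" or "side" or "wrist"; returns a dict with "img" (384x512x3 uint8, red, green, blue), "range_z" (384x512 float32, m along the optical axis (not along the pixel's ray), 0 where there is no reading), "intrinsics" (3x3 intrinsics, pixels), "R" (3x3) and "t" (3): a world point X has camera coordinates R X + t. Camera axes: x right, y down, z forward; pixel columns grow to the right and rows downward; lengths in m; the calibration is good to about 2 mm. A picture is of the moment at which its call begins.
- job.close_job(): hands the job in, once; it reports no verdict.
Trained networks look in a picture, given as the dict that the camera call returned (one of the last four; its "shot" number tells which), for a name from the list of things; names that differ only in an ending like _2 or _b are one class to them, and where a whole thing is asked for, a point or a joint stands for the part that bears it (a point fixed in the world has none). Each returns a list of dicts, best first, with "conf" (0 to 1); they miss things now and then, are a little off and sometimes report something else, mostly with a low value. They report only what shows in the picture. A call takes as long as a camera call. They do not tell look-alikes from the thing itself.
- models.cut_out(name, picture): "region" (384x512 bool, what is visible of it) and "uv" ([column, row] in pixels, amid what is visible of it).
- models.spot_point(name, picture): "uv" ([column, row] in pixels: a listed point, or the origin of a listed thing).
The state is a dict: "clock": time; "joint_pos": joint angles; "qvel": joint speeds; "tau": joint torques, N m; "tool_pos": TCP position; "orientation": TCP orientation; "force": force on the tool from outside, world axes, zero at the start; "moment": the same for the moment, N m; "opening": finger opening in m.
Only numpy, scipy, OpenCV 4.12 (cv2) and the standard library are available. Lean on these libraries where they do the work, as an engineer would, in place of code of your own. Each camera call takes 0.05 s, during which the arm holds its last target.

## Working session

There is one attempt and no reset: what is moved stays moved. The work goes in short steps, Python scripts to look and compute and a tool call to move; the robot and the scene stay as the last step left them, time stands still between calls to the robot, and variables do not carry over. Pictures are saved under pics/ and viewed, and the job is handed in when it is done.

Besides the shell and the picture viewer there is one more tool, called after "Emit:" as a command line: name --argument value ..., lists and objects as JSON in quotes. jog_arm: Moves the arm, as the interface text tells. Its arguments: {"type":"object","properties":{"targets":{"type":"string"}},"required":["targets"]}

```bash
ls; mkdir -p pics; cat > h.py <<'E'
import numpy as np, cv2
from plant import telemetry, snapshot, job, models, ctrl
def save(im,name): cv2.imwrite('pics/'+name,cv2.cvtColor(im,cv2.COLOR_RGB2BGR))
def unz(s,uv,z):  # intersect ray with plane z
    K,R,t=map(np.asarray,(s['intrinsics'],s['R'],s['t']))
    d=R.T@np.linalg.inv(K)@np.array([uv[0],uv[1],1.]); c=-R.T@t
    return c+d*(z-c[2])/d[2]
def und(s,uv):
    K,R,t=map(np.asarray,(s['intrinsics'],s['R'],s['t']))
    z=s['range_z'][int(round(uv[1])),int(round(uv[0]))]
    return R.T@(np.linalg.inv(K)@np.array([uv[0],uv[1],1.])*z-t)
E
python3 - <<'E'
from h import *
np.set_printoptions(precision=4,suppress=True)
o=telemetry.get_obs();print(o)
for n in ['scene','side']:
    s=snapshot(n); save(s['img'],n+'0.png')
    print(n,-np.asarray(s['R']).T@s['t'])
    for nm,z in [('wheel_axis',.024),('wheel_mark',.024),('drive_peg',.054),('pointer_tip',.024),('pump_top',.2),('mug_centre',.0725)]:
        for r in models.spot_point(nm,s)[:4]: print(nm,round(r['conf'],2),np.array(r['uv']),unz(s,r['uv'],z),und(s,r['uv']))
E
```

```text
pics
{'clock': 0.0, 'joint_pos': array([ 91.2185,  20.5915,   0.6343,  -0.0189, -70.1347, -16.5056]), 'qvel': array([ 0.0449, -0.0171,  0.0441,  0.0407, -0.0421,  0.0161]), 'tau': array([  0.001 , -58.2713,  29.3052,   6.9974,   0.0069,  -0.0001]), 'tool_pos': array([0.1779, 0.6506, 0.2256]), 'orientation': array([179.9068,  -0.0091, -15.2936]), 'force': array([ 0.74  , -0.0312,  1.0797]), 'moment': array([-0.013 , -0.0228, -0.0157]), 'opening': 0.08765247632834454}
scene [-0.1339 -0.6662  0.9394]
wheel_axis 0.79 [267.7 236.5] [ 0.5419 -0.1281  0.024 ] [ 0.5434 -0.1269  0.0221]
wheel_mark 0.95 [275.2 258.5] [ 0.4902 -0.2042  0.024 ] [ 0.4924 -0.2025  0.0208]
drive_peg 0.61 [288.7 242.5] [ 0.5462 -0.2076  0.054 ] [ 0.569  -0.1923  0.0244]
drive_peg 0.44 [354.  259.4] [ 0.6294 -0.3857  0.054 ] [ 0.3264 -0.4971  0.4055]
pointer_tip 0.56 [244.5 250.6] [ 0.4476 -0.1166  0.024 ] [ 0.4477 -0.1165  0.0238]
pump_top 0.56 [241.6 170.9] [0.5631 0.0113 0.2   ] [0.5609 0.0092 0.2023]
mug_centre 0.72 [254.3 224.7] [ 0.5142 -0.0936  0.0725] [ 0.4764 -0.127   0.123 ]
mug_centre 0.66 [166.4 169.5] [0.4949 0.3275 0.0725] [0.4946 0.327  0.0729]
side [0.4776 0.8952 0.7574]
wheel_axis 0.86 [253.5 191.1] [ 0.5481 -0.1184  0.024 ] [0.5389 0.0132 0.1193]
wheel_mark 0.73 [236.6 249.7] [0.5736 0.1515 0.024 ] [0.5713 0.1688 0.0411]
drive_peg 0.65 [258.6 166.9] [ 0.5382 -0.218   0.054 ] [ 0.5329 -0.122   0.1146]
pointer_tip 0.98 [289.8 191.8] [ 0.4314 -0.1239  0.024 ] [ 0.4296 -0.1628 -0.004 ]
pointer_tip 0.65 [242.9 166.4] [ 0.5963 -0.2644  0.024 ] [0.5683 0.0092 0.1971]
pointer_tip 0.56 [263.5 190.7] [ 0.516  -0.1232  0.024 ] [ 0.5139 -0.0668  0.0646]
pump_top 0.56 [242.4 166.1] [0.5693 0.0125 0.2   ] [0.5702 0.0037 0.1944]
mug_centre 0.67 [248.3 310.3] [0.523  0.3784 0.0725] [0.5217 0.3942 0.0934]
mug_centre 0.59 [269.1 184.4] [ 0.498  -0.0904  0.0725] [ 0.4974 -0.0622  0.0921]
```

View pics/scene0.png

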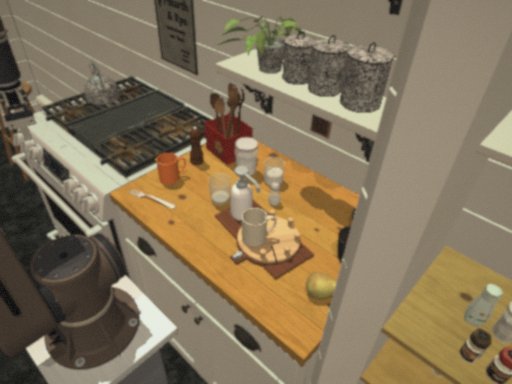

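View pics/side0.png

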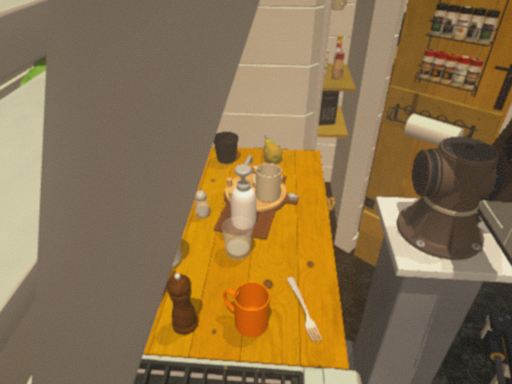

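```bash
python3 - <<'E'
import cv2
a=cv2.imread('pics/scene0.png')[130:300,190:330]; cv2.imwrite('pics/sc_crop.png',cv2.resize(a,None,fx=3.5,fy=3.5,interpolation=2))
a=cv2.imread('pics/side0.png')[130:250,190:340]; cv2.imwrite('pics/sd_crop.png',cv2.resize(a,None,fx=4.5,fy=4.5,interpolation=2))
E
```

```text
(no output)
```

View pics/sc_crop.png

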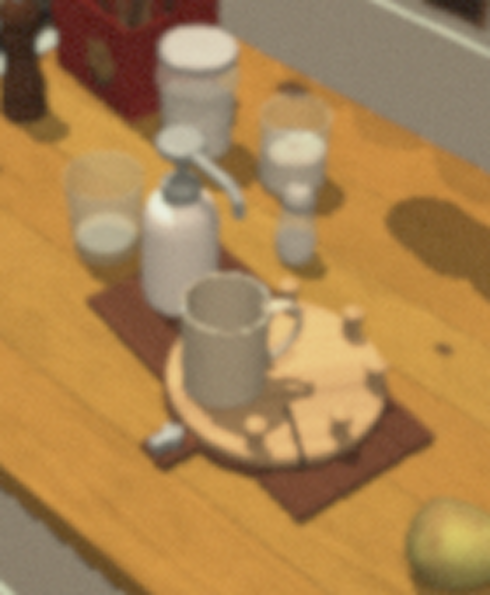

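View pics/sd_crop.png

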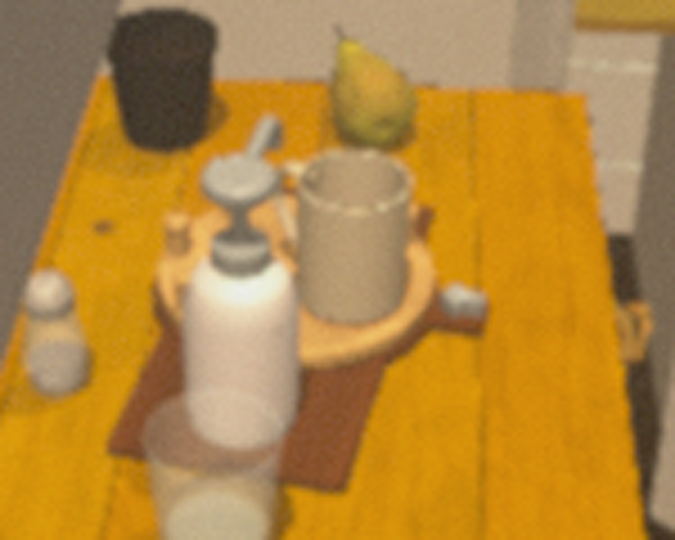

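The scene view shows the light mug at (254,225) on the wheel at (267,236). The engraved line ends near (275,258) and the pointer is at (243,253). The look-alikes are the orange mug at (168,168), the dark mug at (345,240), and the white jar at (246,152) with the glasses; the white pump bottle is at (241,200). I choose the light mug on the wheel, and the crop confirms it. Next I'll bring the wrist camera over the wheel.

```bash
cat >> h.py <<'E'
np.set_printoptions(precision=4,suppress=True)
from scipy.spatial.transform import Rotation as Ro
def row(p,yaw,o=None):
    o=o or telemetry.get_obs()
    R=Ro.from_euler('xyz',o['orientation'],degrees=True)
    d=R.inv().apply(np.array(p)-o['tool_pos'])
    q=(R.inv()*Ro.from_euler('xyz',[180,0,yaw],degrees=True)).as_rotvec(degrees=True)
    return np.r_[d.round(4),q.round(2)]
E
python3 - <<'E'
from h import *
print(row([.45,.3,.38],-60)); print(row([.5,-.05,.38],-99))
E
```

```text
[ 0.355   0.2669 -0.1534 -0.      0.     44.71  ]
[ 0.4955  0.5914 -0.1534 -0.      0.     83.71  ]
```

Emit:
jog_arm --targets "0.355 0.267 -0.153 0 0 83.7 -1; 0.355 0.267 -0.153 0 0 83.7 -1; 0.355 0.267 -0.153 0 0 83.7 -1; 0.355 0.267 -0.153 0 0 83.7 -1; 0.355 0.267 -0.153 0 0 83.7 -1; 0.355 0.267 -0.153 0 0 83.7 -1; 0.495 0.59 -0.153 0 0 83.7 -1; 0.495 0.59 -0.153 0 0 83.7 -1"

```text
clock: 1.7
tool_pos: [0.4257, 0.2479, 0.358]
orientation: [-180.0, 0.0, -99.3]
force: [0.9, 0.2, 0.4]
opening: 0.0134
```

```bash
python3 - <<'E'
from h import *
print(row([.46,-.12,.38],-99))
E
```

```text
[ 0.3575 -0.0933 -0.0222 -0.02    0.03   -0.3   ]
```

Emit:
jog_arm --targets "0.357 -0.093 -0.022 0 0 0 -1; 0.357 -0.093 -0.022 0 0 0 -1; 0.357 -0.093 -0.022 0 0 0 -1; 0.357 -0.093 -0.022 0 0 0 -1; 0.357 -0.093 -0.022 0 0 0 -1; 0.357 -0.093 -0.022 0 0 0 -1; 0.357 -0.093 -0.022 0 0 0 -1; 0.357 -0.093 -0.022 0 0 0 -1"

```text
clock: 2.7
tool_pos: [0.4596, -0.1196, 0.3797]
orientation: [-180.0, 0.1, -99.4]
force: [0.9, 0.6, 0.1]
opening: -0.0
```

```bash
python3 - <<'E'
from h import *
print(telemetry.get_obs()['tool_pos'])
s=snapshot('wrist'); save(cv2.resize(s['img'],None,fx=1.5,fy=1.5),'w1.png')
np.savez('w1.npz',**{k:s[k] for k in ['img','range_z','intrinsics','R','t']})
print(-np.asarray(s['R']).T@s['t'])
for nm,z in [('wheel_axis',.024),('wheel_mark',.024),('drive_peg',.054),('pointer_tip',.024),('pump_top',.2),('mug_centre',.0725)]:
    for r in models.spot_point(nm,s)[:3]: print(nm,round(r['conf'],2),np.array(r['uv']),unz(s,r['uv'],z),und(s,r['uv']))
E
```

```text
[ 0.4596 -0.1196  0.3797]
[ 0.4495 -0.1918  0.5373]
wheel_axis 0.76 [206.6 153. ] [ 0.546  -0.1354  0.024 ] [ 0.5459 -0.1355  0.0247]
wheel_mark 0.68 [231.2 103.2] [ 0.4863 -0.2129  0.024 ] [ 0.4874 -0.2135  0.0081]
drive_peg 0.73 [201.2 106.2] [ 0.5333 -0.215   0.054 ] [ 0.5334 -0.215   0.0532]
pointer_tip 0.94 [265.1 155.7] [ 0.4422 -0.1135  0.024 ] [ 0.442  -0.1114  0.0107]
mug_centre 0.95 [230.9 173.3] [ 0.5038 -0.1009  0.0725] [ 0.5085 -0.0932  0.0328]
```

View pics/w1.png

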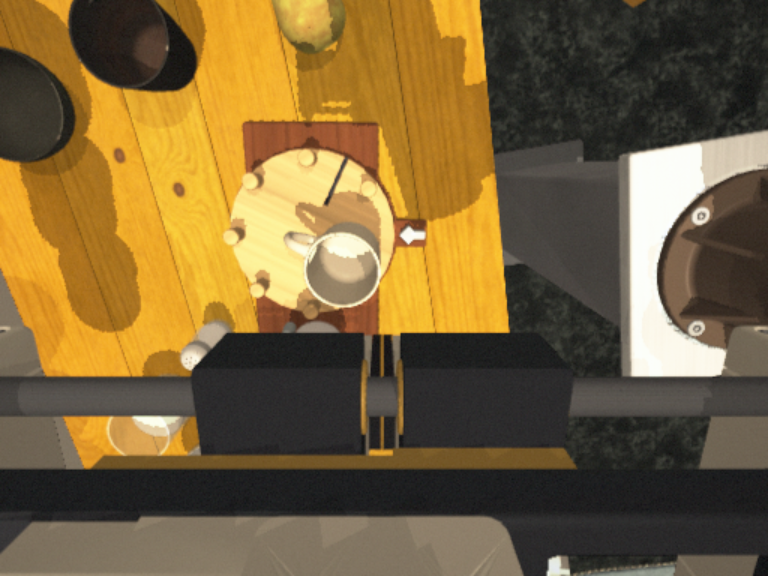

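Wrist view (1.5x): the line's outer end is at (346,159) and the drive peg at (307,157). The other pegs are at (369,188), (251,181), (233,237) and (259,290), with one more at (311,304). The pointer arrow's tip is at (400,236) and the mug is at (342,268). I'll refine these in an enlarged crop.

```bash
python3 - <<'E'
from h import *
import cv2
s=dict(np.load('w1.npz'))
a=s['img'][75:235,140:300]; save(cv2.resize(a,None,fx=3.75,fy=3.75,interpolation=2),'w1c.png')
P={'cw25':(369,188),'d':(307,157),'70':(251,181),'115':(233,237),'160':(259,290)}
for k,v in P.items(): print(k,unz(s,np.array(v)/1.5,.054))
print('mark',unz(s,np.array((346,159))/1.5,.024),unz(s,np.array((326,205))/1.5,.024),'ptr',unz(s,np.array((400,236))/1.5,.024))
from scipy.optimize import least_squares
ang=dict(zip(P,np.deg2rad([-25,25,70,115,160])))
pts=np.array([unz(s,np.array(v)/1.5,.054)[:2] for v in P.values()]); an=np.array([ang[k] for k in P])
f=lambda p:(pts-(p[:2]+.089*np.c_[np.cos(p[2]+an),np.sin(p[2]+an)])).ravel()
r=least_squares(f,[.545,-.13,np.deg2rad(236)]);print(r.x,np.rad2deg(r.x[2]),r.fun)
E
```

```text
cw25 [ 0.4663 -0.1732  0.054 ]
d [ 0.5272 -0.2164  0.054 ]
70 [ 0.5934 -0.2016  0.054 ]
115 [ 0.6288 -0.1446  0.054 ]
160 [ 0.6146 -0.0784  0.054 ]
mark [ 0.488  -0.2085  0.024 ] [ 0.5211 -0.1609  0.024 ] ptr [ 0.4399 -0.11    0.024 ]
[ 0.5422 -0.129   4.1028] 235.0727434107879 [ 0.0011  0.0004  0.0003  0.0003  0.      0.0002 -0.0011 -0.0003 -0.0005
 -0.0006]
```

View pics/w1c.png

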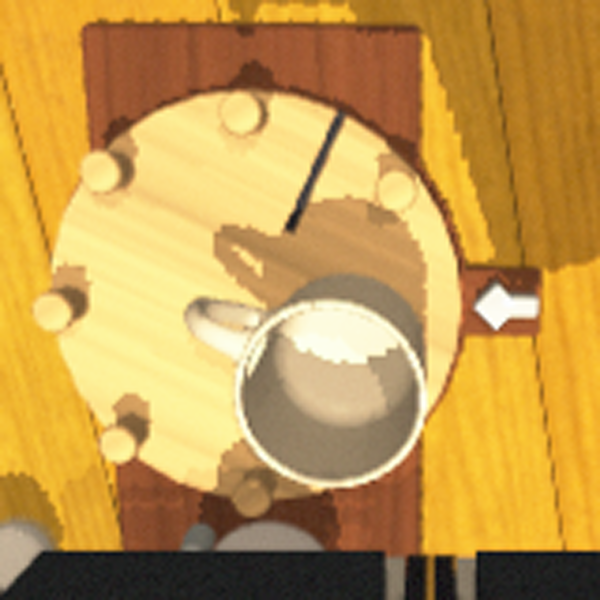

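```bash
python3 - <<'E'
from h import *
print(row([.5269,-.2167,.10],-99.93))
print(row([.5269,-.2167,.034],-99.93))
s=dict(np.load('w1.npz'))
for c in [(473,307),(495,284),(497,330),(540,292),(540,319)]: print(c,unz(s,(140+c[0]/3.75,75+c[1]/3.75),.024)[:2])
E
```

```text
[ 0.0864 -0.0817  0.2799 -0.03    0.04    0.74  ]
[ 0.0865 -0.0816  0.3459 -0.03    0.04    0.74  ]
(473, 307) [ 0.4407 -0.111 ]
(495, 284) [ 0.4286 -0.1203]
(497, 330) [ 0.4308 -0.098 ]
(540, 292) [ 0.4077 -0.113 ]
(540, 319) [ 0.4094 -0.1   ]
```

Emit:
jog_arm --targets "0.0865 -0.0816 0.10 0 0 0.7 -0.09; 0.0865 -0.0816 0.15 0 0 0.7 -0.09; 0.0865 -0.0816 0.2 0 0 0.7 -0.09; 0.0865 -0.0816 0.24 0 0 0.7 -0.09; 0.0865 -0.0816 0.26 0 0 0.7 -0.09; 0.0865 -0.0816 0.27 0 0 0.7 -0.09; 0.0865 -0.0816 0.27 0 0 0.7 -0.09; 0.0865 -0.0816 0.27 0 0 0.7 -0.09"

```text
clock: 4.05
tool_pos: [0.5284, -0.2166, 0.1123]
orientation: [-179.8, 0.0, -99.8]
force: [0.3, 1.0, 0.1]
opening: 0.0401
```

```bash
python3 - <<'E'
from h import *
print(row([.5269,-.2167,.034],-99.93))
s=snapshot('wrist'); save(cv2.resize(s['img'],None,fx=1.5,fy=1.5),'w2.png')
E
```

```text
[ 0.0004  0.0018  0.0783 -0.25    0.04    0.09  ]
```

View pics/w2.png

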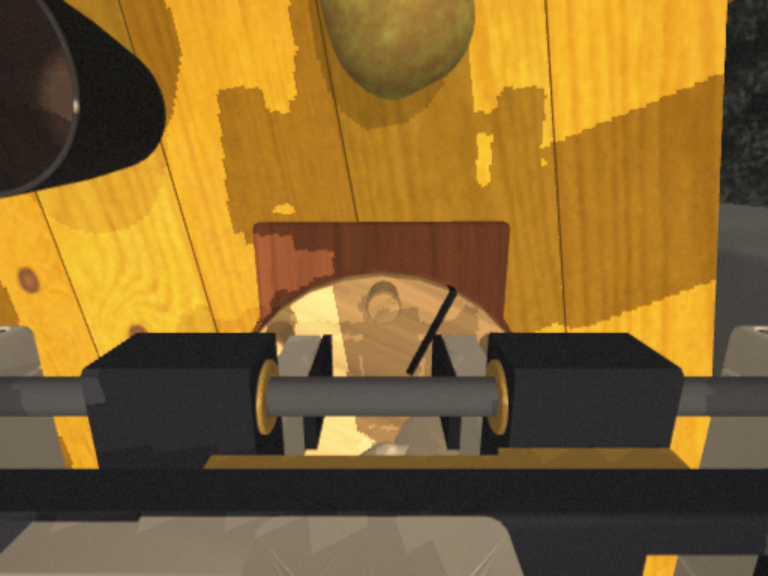

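The peg at (384,300) is centred between the fingers, so I'll descend over it.

Emit:
jog_arm --targets "0.0004 0.0018 0.02 0 0 0 -0.09; 0.0004 0.0018 0.04 0 0 0 -0.09; 0.0004 0.0018 0.06 0 0 0 -0.09; 0.0004 0.0018 0.078 0 0 0 -0.09; 0.0004 0.0018 0.078 0 0 0 -0.09; 0.0004 0.0018 0.078 0 0 0 -0.41; 0.0004 0.0018 0.078 0 0 0 -0.41; 0.0004 0.0018 0.078 0 0 0 -0.41"

```text
clock: 5.1
tool_pos: [0.5272, -0.2167, 0.0351]
orientation: [-179.7, 0.1, -99.8]
force: [0.1, -0.9, -0.5]
opening: 0.0264
```

```bash
python3 - <<'E'
from h import *
A=np.array([.5422,-.129])
o=telemetry.get_obs(); print(o['tool_pos'],o['force'],o['opening'])
for a in list(np.arange(256,226,-4))+list(np.arange(224,192,-4)):
    r=np.deg2rad(a); p=A+.089*np.array([np.cos(r),np.sin(r)])
    print(a,row([*p,.034],a-360,o))
E
```

```text
[ 0.5272 -0.2167  0.0351] [ 0.1111 -0.9031 -0.5191] 0.026363834477633623
256 [-0.0002  0.0067  0.001  -0.33    0.07    4.15  ]
252 [-0.0009  0.0129  0.001  -0.33    0.08    8.15  ]
248 [-0.002   0.019   0.0009 -0.32    0.09   12.15  ]
244 [-0.0035  0.025   0.0009 -0.32    0.11   16.15  ]
240 [-0.0054  0.0309  0.0009 -0.32    0.12   20.15  ]
236 [-0.0078  0.0367  0.0008 -0.31    0.13   24.15  ]
232 [-0.0105  0.0422  0.0008 -0.31    0.14   28.15  ]
228 [-0.0136  0.0476  0.0008 -0.31    0.15   32.15  ]
224 [-0.0171  0.0528  0.0008 -0.3     0.16   36.15  ]
220 [-0.021   0.0576  0.0007 -0.3     0.17   40.15  ]
216 [-0.0251  0.0622  0.0007 -0.29    0.18   44.15  ]
212 [-0.0296  0.0665  0.0007 -0.29    0.19   48.15  ]
208 [-0.0344  0.0705  0.0007 -0.28    0.21   52.15  ]
204 [-0.0394  0.0742  0.0007 -0.28    0.22   56.15  ]
200 [-0.0447  0.0774  0.0006 -0.27    0.23   60.15  ]
196 [-0.0502  0.0803  0.0006 -0.26    0.24   64.15  ]
```

Emit:
jog_arm --targets "-0.0002 0.0067 0 0 0 4.15 -0.41; -0.0009 0.0129 0 0 0 8.15 -0.41; -0.002 0.019 0 0 0 12.15 -0.41; -0.0035 0.025 0 0 0 16.15 -0.41; -0.0054 0.0309 0 0 0 20.15 -0.41; -0.0078 0.0367 0 0 0 24.15 -0.41; -0.0105 0.0422 0 0 0 28.15 -0.41; -0.0136 0.0476 0 0 0 32.15 -0.41"

```text
clock: 6.1
tool_pos: [0.4835, -0.1952, 0.0354]
orientation: [-179.7, 0.3, -132.1]
force: [1.3, 0.0, 0.1]
opening: 0.0261
```

```bash
python3 - <<'E'
from h import *
A=np.array([.5422,-.129])
o=telemetry.get_obs(); print(o['tool_pos'],o['orientation'],o['force'],o['opening'])
q=np.array(o['tool_pos'])[:2]-A; print(np.hypot(*q),np.rad2deg(np.arctan2(q[1],q[0]))%360)
for a in [225,221,217,213,209,205,201,198]:
    r=np.deg2rad(a); p=A+.089*np.array([np.cos(r),np.sin(r)])
    print(a,row([*p,.034],a-360,o))
s=snapshot('wrist'); save(cv2.resize(s['img'],None,fx=1.5,fy=1.5),'w3.png')
s=snapshot('scene'); save(cv2.resize(s['img'][130:300,190:330],None,fx=3.5,fy=3.5),'s3.png')
E
```

```text
[ 0.4835 -0.1952  0.0354] [-179.6567    0.2929 -132.1108] [1.3154 0.0244 0.131 ] 0.026067140358005985
0.08846002105315874 228.41888059691638
225 [ 0.0004  0.0053  0.0014 -0.34    0.3     2.89  ]
221 [-0.0001  0.0115  0.0013 -0.33    0.31    6.89  ]
217 [-0.0011  0.0176  0.0013 -0.31    0.32   10.89  ]
213 [-0.0024  0.0237  0.0013 -0.3     0.34   14.89  ]
209 [-0.0042  0.0296  0.0013 -0.29    0.35   18.89  ]
205 [-0.0065  0.0354  0.0012 -0.28    0.36   22.89  ]
201 [-0.0091  0.0411  0.0012 -0.27    0.37   26.89  ]
198 [-0.0113  0.0452  0.0012 -0.26    0.38   29.89  ]
```

View pics/w3.png

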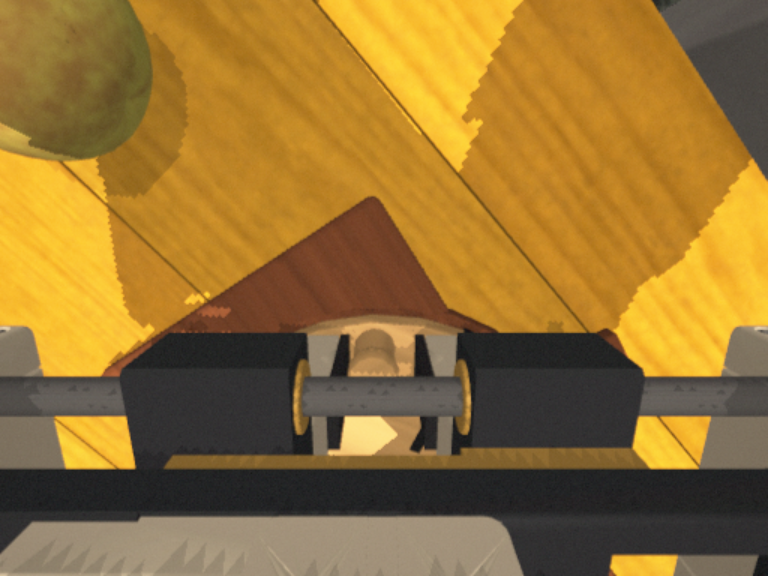

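View pics/s3.png

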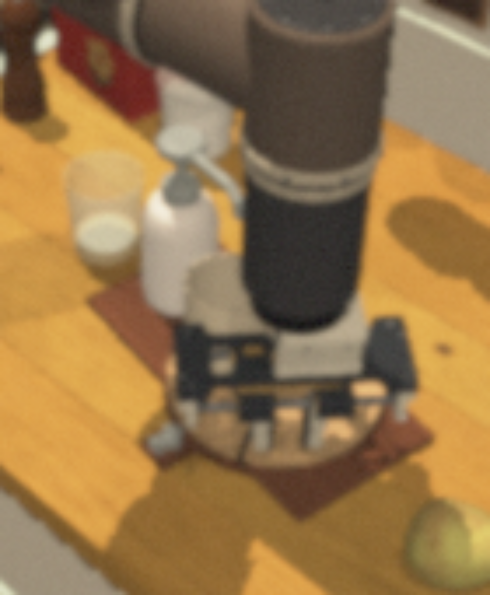

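Emit:
jog_arm --targets "0.0004 0.0053 0 0 0 2.9 -0.41; 0 0.0115 0 0 0 6.9 -0.41; -0.0011 0.0176 0.001 0 0 10.9 -0.41; -0.0024 0.0237 0.001 0 0 14.9 -0.41; -0.0042 0.0296 0.001 0 0 18.9 -0.41; -0.0065 0.0354 0.001 0 0 22.9 -0.41; -0.0091 0.0411 0.001 0 0 26.9 -0.41; -0.0113 0.0452 0.001 0 0 29.9 -0.41"

```text
clock: 7.2
tool_pos: [0.4573, -0.1563, 0.0344]
orientation: [-179.9, 0.4, -161.9]
force: [1.0, -0.8, -0.4]
opening: 0.0254
```

```bash
python3 - <<'E'
from h import *
A=np.array([.5422,-.129])
o=telemetry.get_obs(); print(o['tool_pos'],o['orientation'],o['force'],o['opening'])
q=np.array(o['tool_pos'])[:2]-A; print(np.hypot(*q),np.rad2deg(np.arctan2(q[1],q[0]))%360)
for a in [197,195,194,193]:
    r=np.deg2rad(a); p=A+.089*np.array([np.cos(r),np.sin(r)])
    print(a,row([*p,.034],a-360,o))
s=snapshot('wrist'); save(cv2.resize(s['img'],None,fx=1.5,fy=1.5),'w4.png')
s=snapshot('scene'); save(cv2.resize(s['img'][180:290,210:320],None,fx=5,fy=5),'s4.png')
E
```

```text
[ 0.4573 -0.1563  0.0344] [-179.8563    0.4154 -161.9159] [ 1.0286 -0.8403 -0.3768] 0.02536580182210158
0.0892103881899351 197.84339075191625
197 [-0.0002  0.0013  0.0004 -0.14    0.42    1.08  ]
195 [-0.0003  0.0044  0.0004 -0.13    0.42    3.08  ]
194 [-0.0004  0.006   0.0004 -0.13    0.42    4.08  ]
193 [-0.0006  0.0075  0.0004 -0.13    0.42    5.08  ]
```

View pics/w4.png

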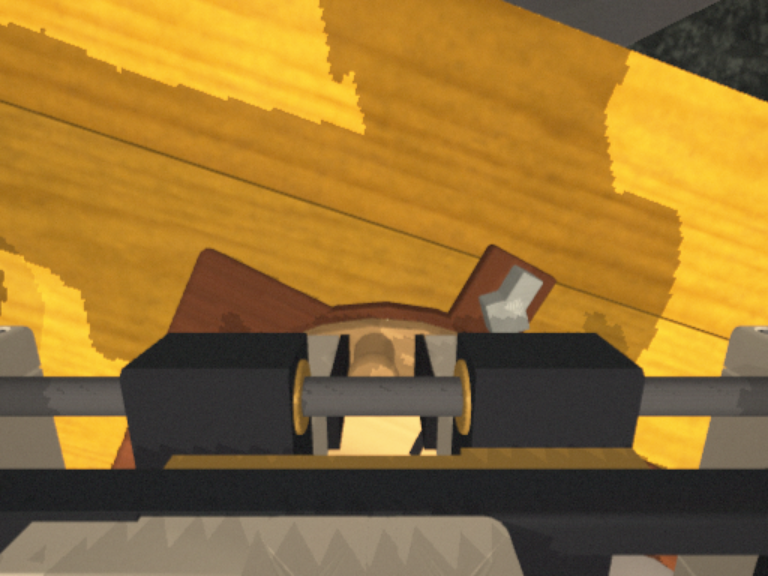

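View pics/s4.png

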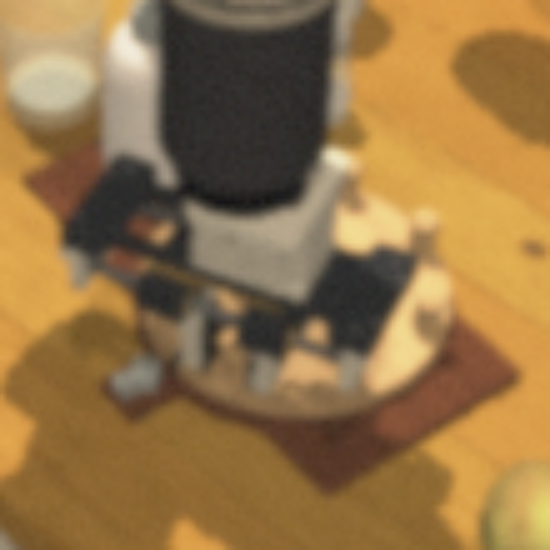

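Emit:
jog_arm --targets "0 0.002 0 0 0 1.5 -0.41; -0.0002 0.004 0 0 0 3 -0.41; -0.0005 0.0055 0 0 0 4 -0.41; -0.0005 0.0069 0 0 0 4.7 -0.41; -0.0005 0.0069 0 0 0 4.7 -0.41; -0.0005 0.0069 0 0 0 4.7 -0.41; -0.0005 0.0069 0 0 0 4.7 -0.41; -0.0005 0.0069 0 0 0 4.7 -0.3"

```text
clock: 8.3
tool_pos: [0.455, -0.1495, 0.0342]
orientation: [-179.9, 0.4, -166.6]
force: [-0.3, -0.1, -0.2]
opening: 0.0295
```

Emit:
jog_arm --targets "0 0 -0.02 0 0 0 -0.3; 0 0 -0.06 0 0 0 -0.3; 0 0 -0.12 0 0 0 -0.3; 0 0 -0.18 0 0 0 -0.3; 0 0 -0.24 0 0 0 -0.3; 0.1 0 -0.28 0 0 0 -1; 0.1 0 -0.28 0 0 0 -1; 0.1 0 -0.28 0 0 0 -1"

```text
clock: 9.3
tool_pos: [0.3543, -0.1732, 0.3155]
orientation: [-179.9, 0.6, -166.6]
force: [1.7, -0.4, 0.4]
opening: 0.006
```

```bash
python3 - <<'E'
from h import *
o=telemetry.get_obs(); print(o['tool_pos'],o['orientation'],o['force'],o['opening'])
s=snapshot('wrist'); save(cv2.resize(s['img'],None,fx=1.5,fy=1.5),'w5.png')
np.savez('w5.npz',**{k:s[k] for k in ['img','range_z','intrinsics','R','t']})
s=snapshot('scene'); save(cv2.resize(s['img'][130:300,190:330],None,fx=3.5,fy=3.5),'s5.png')
E
```

```text
[ 0.3543 -0.1732  0.3155] [-179.8642    0.6377 -166.5966] [ 1.6992 -0.3539  0.392 ] 0.005961290473060843
```

View pics/w5.png

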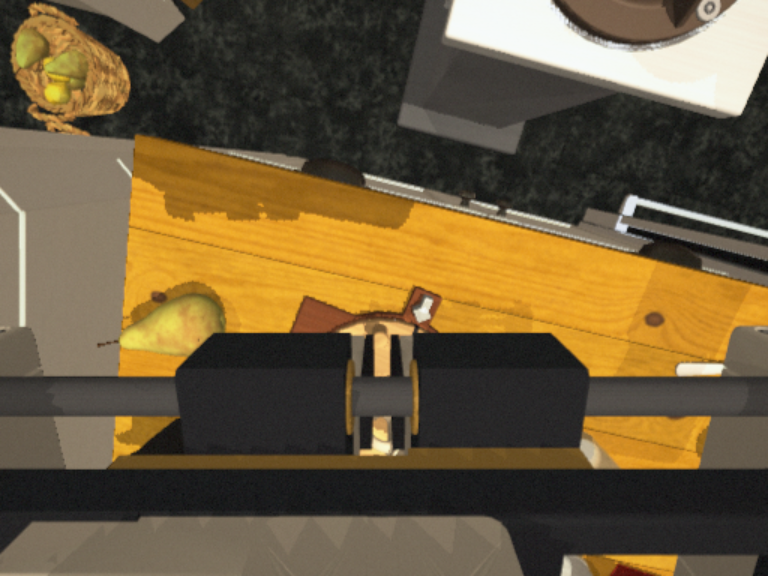

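View pics/s5.png

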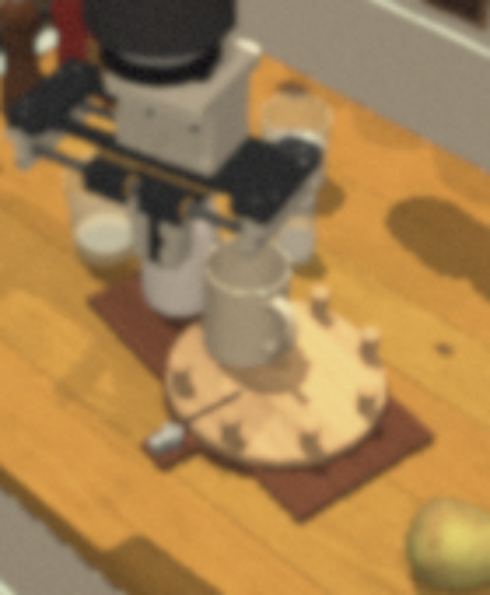

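```bash
python3 - <<'E'
from h import *
print(row([.50,-.06,.38],-99))
E
```

```text
[ -0.167    0.0761  -0.0649  -0.34     0.36   -67.58  ]
```

Emit:
jog_arm --targets "-0.02 0.01 -0.065 0 0 -10 -1; -0.06 0.03 -0.065 0 0 -20 -1; -0.1 0.05 -0.065 0 0 -30 -1; -0.14 0.065 -0.065 0 0 -40 -1; -0.167 0.076 -0.065 0 0 -50 -1; -0.167 0.076 -0.065 0 0 -60 -1; -0.167 0.076 -0.065 0 0 -67.6 -1; -0.167 0.076 -0.065 0 0 -67.6 -1"

```text
clock: 10.4
tool_pos: [0.5007, -0.0595, 0.3786]
orientation: [-179.7, 0.0, -99.0]
force: [-0.1, -0.1, -0.6]
opening: 0.0003
```

```bash
python3 - <<'E'
from h import *
o=telemetry.get_obs(); print(o['tool_pos'],o['orientation'])
s=snapshot('wrist'); save(cv2.resize(s['img'],None,fx=1.5,fy=1.5),'w6.png')
np.savez('w6.npz',**{k:s[k] for k in ['img','range_z','intrinsics','R','t']})
for nm,z in [('wheel_axis',.024),('wheel_mark',.024),('drive_peg',.054),('pointer_tip',.024),('mug_centre',.0725)]:
    for r in models.spot_point(nm,s)[:2]: print(nm,round(r['conf'],2),np.array(r['uv']),unz(s,r['uv'],z))
s=snapshot('scene'); save(cv2.resize(s['img'][130:300,190:330],None,fx=3.5,fy=3.5,interpolation=2),'s6.png')
E
```

```text
[ 0.5007 -0.0595  0.3786] [-179.6845    0.0458  -99.0015]
wheel_axis 0.81 [223.9 116.1] [ 0.5461 -0.1337  0.024 ]
wheel_mark 0.71 [281.2 121.9] [ 0.4486 -0.1084  0.024 ]
drive_peg 0.65 [273.   96.1] [ 0.4589 -0.1519  0.054 ]
drive_peg 0.27 [223.6 116.6] [ 0.5435 -0.1328  0.054 ]
pointer_tip 0.86 [283.1 120.3] [ 0.445  -0.1106  0.024 ]
mug_centre 0.8 [223.9 150.2] [ 0.5507 -0.0806  0.0725]
```

View pics/w6.png

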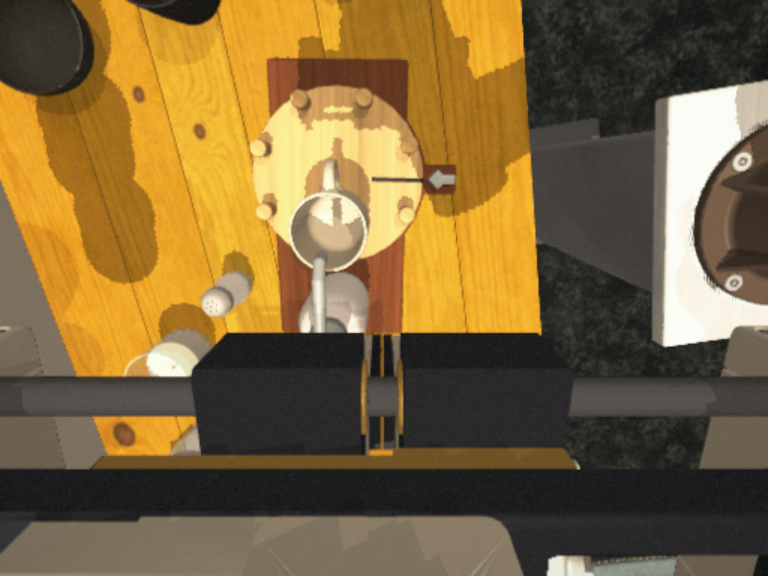

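The engraved line runs (372,179)–(421,180) and ends at the pointer tip (426,181). The mug is upright at (328,232), under the spout tip at (320,260).

```bash
python3 - <<'E'
from h import *
s=dict(np.load('w6.npz'))
save(cv2.resize(s['img'][85:155,235:315],None,fx=8,fy=8,interpolation=2),'w6c.png')
save(cv2.resize(s['img'][130:230,150:280],None,fx=5,fy=5,interpolation=2),'w6d.png')
E
```

```text
(no output)
```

View pics/w6c.png

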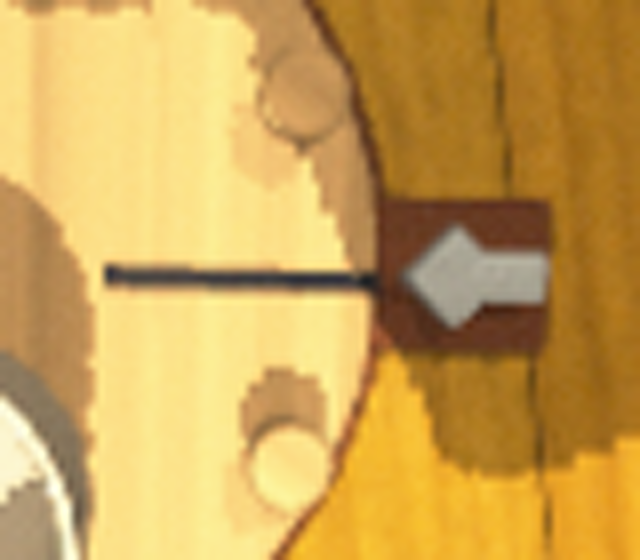

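View pics/w6d.png

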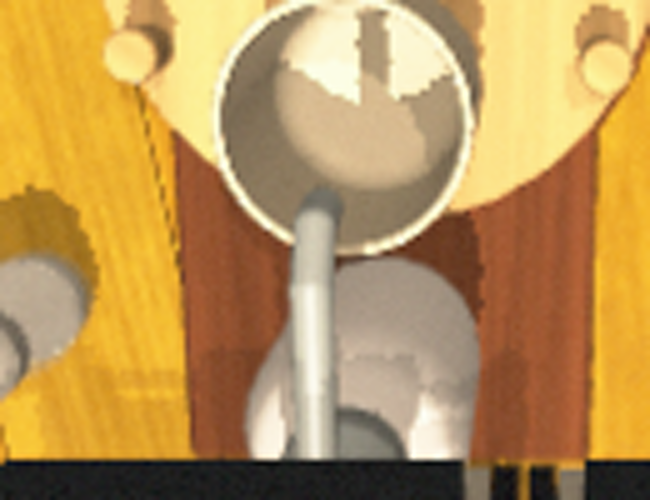

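The line end and pointer tip agree to about 1 mm. Next I'll locate the pump head precisely.

```bash
python3 - <<'E'
from h import *
print(row([.57,.10,.38],-99))
E
```

```text
[-0.1691 -0.044   0.0007 -0.46    0.1    -0.03  ]
```

Emit:
jog_arm --targets "-0.05 -0.013 0 0 0 0 -1; -0.1 -0.026 0 0 0 0 -1; -0.15 -0.04 0 0 0 0 -1; -0.169 -0.044 0 0 0 0 -1; -0.169 -0.044 0 0 0 0 -1; -0.169 -0.044 0 0 0 0 -1; -0.169 -0.044 0 0 0 0 -1; -0.169 -0.044 0 0 0 0 -1"

```text
clock: 11.75
tool_pos: [0.5698, 0.0991, 0.3812]
orientation: [-179.5, 0.1, -99.1]
force: [-0.1, 0.4, -0.4]
opening: 0.0006
```

```bash
python3 - <<'E'
from h import *
o=telemetry.get_obs(); print(o['tool_pos'],o['orientation'])
s=snapshot('wrist'); save(cv2.resize(s['img'],None,fx=1.5,fy=1.5),'w7.png')
np.savez('w7.npz',**{k:s[k] for k in ['img','range_z','intrinsics','R','t']})
for r in models.spot_point('pump_top',s)[:2]: print(round(r['conf'],2),np.array(r['uv']),unz(s,r['uv'],.2),und(s,r['uv']))
# depth-based disc centroid
K,R,t=map(np.asarray,(s['intrinsics'],s['R'],s['t']))
v,u=np.mgrid[:384,:512]; z=s['range_z']
P=(np.stack([(u-K[0,2])/K[0,0]*z,(v-K[1,2])/K[1,1]*z,z],-1)-t)@R
m=(z>0)&(abs(P[...,2]-.2)<.006)&(abs(P[...,0]-.565)<.06)&(abs(P[...,1]-.012)<.05)
print(m.sum(),P[m].mean(0) if m.any() else '',P[m].min(0),P[m].max(0))
E
```

```text
[0.5698 0.0991 0.3812] [-179.5034    0.1247  -99.0908]
0.85 [244.9 106.5] [0.5711 0.0191 0.2   ] [0.5711 0.0191 0.1994]
1545 [0.5688 0.0111 0.1985] [ 0.5477 -0.038   0.194 ] [0.5927 0.0414 0.202 ]
```

View pics/w7.png

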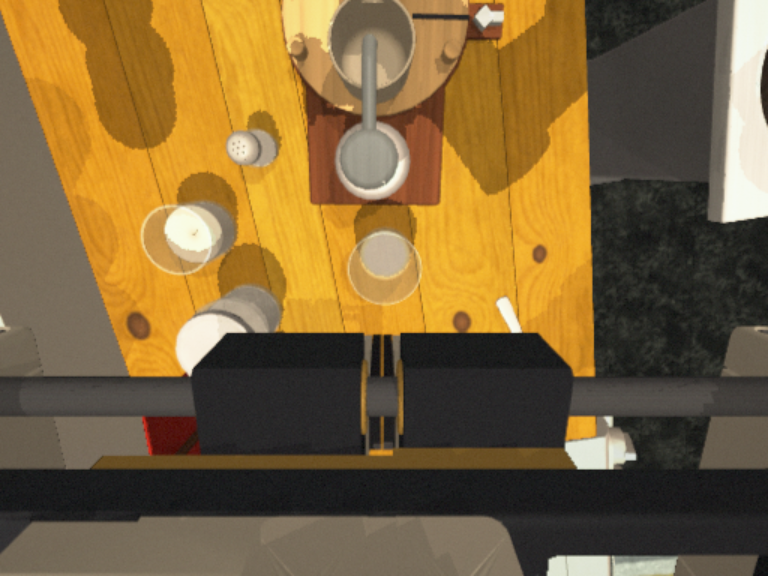

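The pump head is at (368,158) in this view. The network, the depth extents and the wheel geometry agree on (0.570, 0.0187, 0.20).

```bash
python3 - <<'E'
from h import *
print(row([.57,.0187,.215],-99))
E
```

```text
[ 0.08   -0.0115  0.1659 -0.48    0.12   -0.07  ]
```

Emit:
jog_arm --targets "0.05 -0.0115 0.02 -0.4 0 0 -1; 0.08 -0.0125 0.05 -0.4 0 0 -1; 0.08 -0.0125 0.1 -0.4 0 0 -1; 0.08 -0.0125 0.14 -0.4 0 0 -1; 0.08 -0.0125 0.16 -0.4 0 0 -1; 0.08 -0.0125 0.166 -0.4 0 0 -1; 0.08 -0.0125 0.166 -0.4 0 0 -1; 0.08 -0.0125 0.166 -0.4 0 0 -1"

```text
clock: 12.85
tool_pos: [0.5717, 0.0187, 0.2162]
orientation: [-179.8, 0.2, -99.1]
force: [0.5, -0.2, -0.9]
opening: 0.0004
```

```bash
python3 - <<'E'
from h import *
o=telemetry.get_obs(); print(o['tool_pos'],o['orientation'],o['force'])
print(row([.57,.0187,.174],-99))
s=snapshot('side'); save(cv2.resize(s['img'][120:260,180:320],None,fx=4,fy=4,interpolation=2),'d8.png')
E
```

```text
[0.5717 0.0187 0.2162] [-179.8123    0.1616  -99.066 ] [ 0.4503 -0.1543 -0.9139]
[ 0.0004  0.0018  0.0422 -0.19    0.16   -0.07  ]
```

View pics/d8.png

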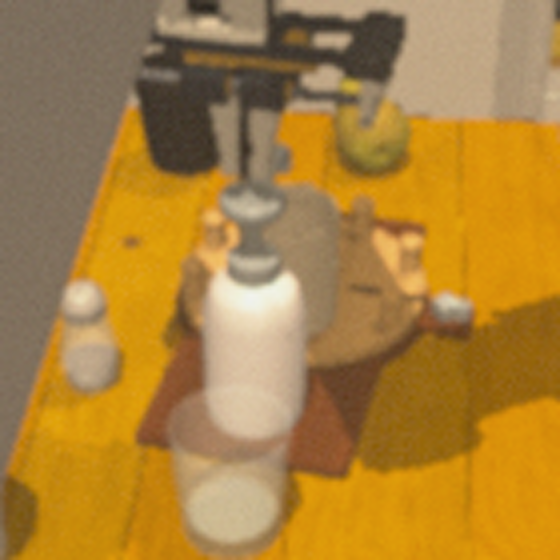

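The fingertips are right above the pump head, so I'll press slowly.

Emit:
jog_arm --targets "0 0.0015 0.012 0 0 0 -1; 0 0.0015 0.018 0 0 0 -1; 0 0.0015 0.024 0 0 0 -1; 0 0.0015 0.030 0 0 0 -1; 0 0.0015 0.035 0 0 0 -1; 0 0.0015 0.039 0 0 0 -1; 0 0.0015 0.041 0 0 0 -1; 0 0.0015 0.041 0 0 0 -1"

```text
clock: 13.9
tool_pos: [0.57, 0.0191, 0.1755]
orientation: [-179.8, 0.2, -99.1]
force: [-4.4, 2.1, 8.0]
opening: -0.0
```

Emit:
jog_arm --targets "0 0 0.001 0 0 0 -1; 0 0 0.002 0 0 0 -1; 0 0 0.003 0 0 0 -1; 0 0 0.003 0 0 0 -1; 0 0 0.003 0 0 0 -1; 0 0 0.003 0 0 0 -1; 0 0 0.003 0 0 0 -1; 0 0 0.003 0 0 0 -1"

```text
clock: 14.9
tool_pos: [0.5701, 0.0191, 0.1752]
orientation: [-179.7, 0.2, -99.0]
force: [-10.0, 1.9, 23.5]
opening: 0.0004
```

At the stop: z stays at 0.175 and the force rose to 23 N. Now I'll release slowly and back off.

Emit:
jog_arm --targets "0 0 -0.006 0 0 0 -1; 0 0 -0.012 0 0 0 -1; 0 0 -0.018 0 0 0 -1; 0 0 -0.024 0 0 0 -1; 0 0 -0.030 0 0 0 -1; 0 0 -0.05 0 0 0 -1; 0 0 -0.09 0 0 0 -1; 0 0 -0.12 0 0 0 -1"

```text
clock: 15.9
tool_pos: [0.5697, 0.0186, 0.2963]
orientation: [-179.7, 0.1, -99.0]
force: [0.3, -0.1, 0.0]
opening: 0.0006
```

Emit:
jog_arm --targets "-0.03 -0.01 -0.06 0 0 0 -1; -0.06 -0.01 -0.06 0 0 0 -1; -0.081 -0.01 -0.085 0 0 0 -1; -0.081 -0.01 -0.085 0 0 0 -1; -0.03 0.05 -0.085 0 0 0 -1; 0.03 0.074 -0.085 0 0 0 -1; 0.067 0.0743 -0.085 0 0 0 -1; 0.067 0.0743 -0.085 0 0 0 -1"

```text
clock: 16.9
tool_pos: [0.4837, -0.039, 0.3809]
orientation: [-179.7, 0.2, -99.2]
force: [0.4, 0.4, -1.1]
opening: 0.0005
```

```bash
python3 - <<'E'
from h import *
o=telemetry.get_obs(); print(o['tool_pos'],o['force'],o['qvel'])
s=snapshot('wrist'); save(cv2.resize(s['img'],None,fx=1.5,fy=1.5),'w9.png')
for nm,z in [('wheel_mark',.024),('pointer_tip',.024),('mug_centre',.0725)]:
    for r in models.spot_point(nm,s)[:1]: print(nm,round(r['conf'],2),np.array(r['uv']),unz(s,r['uv'],z))
s=snapshot('scene'); save(cv2.resize(s['img'],None,fx=1.5,fy=1.5),'s9.png')
s=snapshot('side'); save(cv2.resize(s['img'][100:350,150:350],None,fx=2.4,fy=2.4),'d9.png')
for r in models.spot_point('pump_top',s)[:1]: print(r['conf'],r['uv'],unz(s,r['uv'],.2),und(s,r['uv']))
E
```

```text
[ 0.4837 -0.039   0.3809] [ 0.3801  0.3525 -1.0748] [ 2.2873  2.1715  1.2502 -0.4131  0.6522 -2.2818]
wheel_mark 0.6 [270.3 107.8] [ 0.447  -0.1134  0.024 ]
pointer_tip 0.84 [273.1 107.6] [ 0.4422 -0.113   0.024 ]
mug_centre 0.74 [208.2 141.3] [ 0.5567 -0.0775  0.0725]
0.72 [243.7, 169.2] [0.5644 0.0276 0.2   ] [0.5649 0.0226 0.1968]
```

View pics/w9.png

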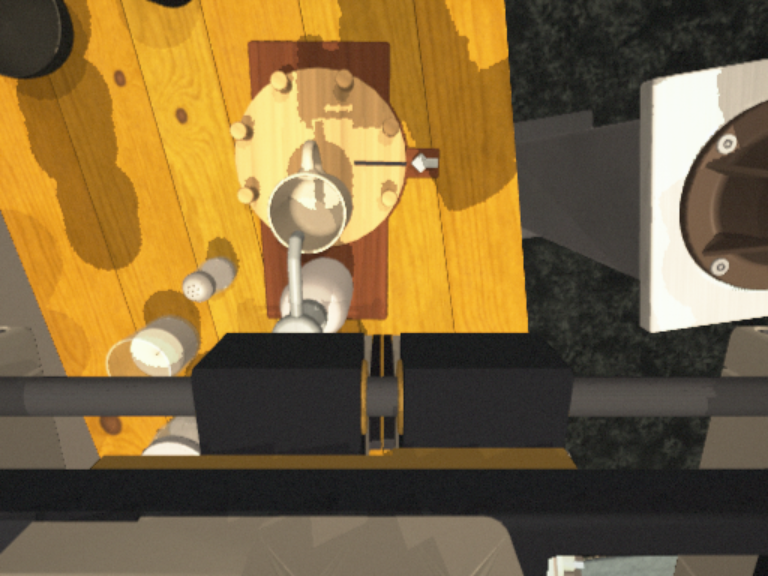

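View pics/s9.png

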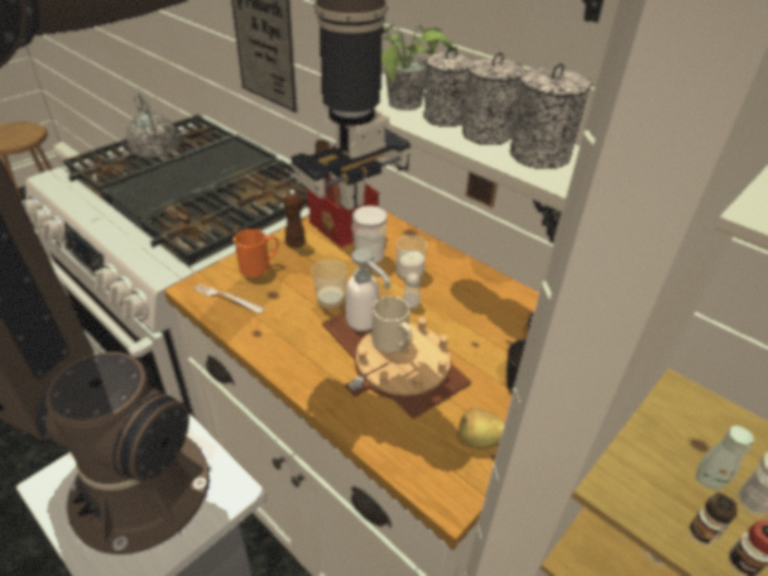

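View pics/d9.png

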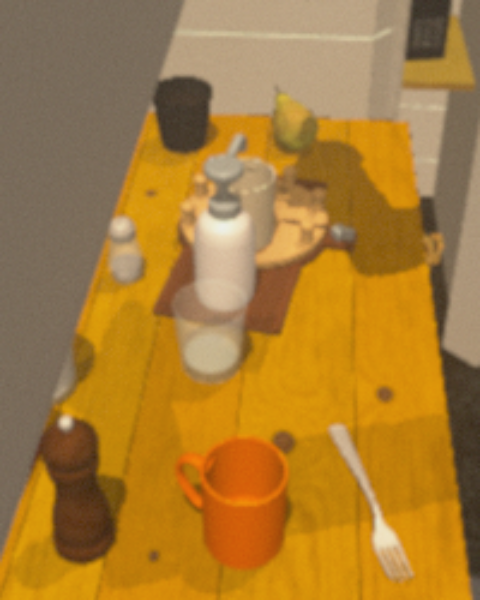

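The line meets the pointer, at (405,163) against the tip at (412,162). The pump head is back up, the mug is upright under the spout, the bystanders are in place, and the arm is clear.

```bash
python3 -c "
from h import *
print(telemetry.get_obs()['clock']); print(job.close_job())"
```

```text
17.25
the job is handed in; nothing more can be done
None
```

I turned the wheel about 65° clockwise by straddling the drive peg with the fingers, until the engraved line met the pointer. I then pressed the pump head to its stop with the closed fingers and let it spring back up. The job was handed in at about 17 s and gave no verdict.

**Line and pointer:** before the press, the line's end and the pointer tip agreed to about 1 mm. After the press, the wrist view and the network's points put them about 1 mm apart or less sideways.

**Pump:** at the stop the fingertips held at z = 0.175, 25 mm down, with 23 N on the wrist for several tenths of a second. In the side view afterwards the head was back up, read at about 0.197 m by a rough depth reading.

**Mug and surroundings:** the mug stands upright on its pad under the spout. I saw no bystander displaced in the last pictures, though I judged that by eye and did not measure it. The arm is clear of everything.

**Disagreements:** the early scene and side estimates of the pump position differed by up to 15 mm from the final one. I used the close wrist view instead, which matched the wheel geometry to about 2 mm.

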